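# Raise the wheel-cleaning hood's window to its marker and lock it

### The job

Open the reaction wheel hood for cleaning: with the fingertips beneath the lip of the sloping window, gently push the window up until the lip's lower edge is level with the marker block on the left rail. Then press the broad round brake button beside the hood all the way down and move clear. Grasp nothing, and leave the marker and the things on the countertop where they are.

Things in the scene. Friction and masses are not known exactly. Their poses are not given: they have to be found in the camera images.
- lip (a point): Finger lip of the window facing the robot: aluminium wedge 260 mm wide, 34 mm out from the clear pane, flat underside, top sloping back to the pane. Origin: middle of the underside's front edge, 127 mm or more above the countertop. x square into the pane (its face at x = 34 mm, running on 85 mm below the lip), y left, z up the slide's slope, which leans 0.70 rad back from vertical. Free space beneath.
- sash (a joint): How far the window has been slid up along its slope, m: 0 lowest, 0.16 end stop. The window is counterweighted, takes about 3 to 6 N to move and stays where it is left. The right place lies 40 to 125 mm up the slope from the start and never at the end stop.
- mark (a point): Marker: dark steel block on the hood's left rail, 36 mm wide, 16 mm tall along the slope. The point is the centre of its front face, 160 mm left of the lip's middle; axes as the lip's. The window is right when the lip's lower front edge lies within the block's height, best at its centre (lip origin at z = 0 in this frame).
- brake (a joint): Travel of the brake button, m: 0 up, 0.012 fully down. About 5 N of friction; it stays where it is left.
- brake_top (a point): Centre of the flat top of the brake button, a round aluminium palm button of 92 mm diameter on a 100 mm grey box, to the right of the hood (245 mm right of the window's middle), top 68 mm above the countertop when up. It is pressed straight down.
- petri_dish: Bystander: glass petri dish, 84 mm across, 16 mm high, loose on the countertop; origin at the centre of its underside.
- fastener_cup: Bystander: titanium cup, 56 mm across, 40 mm high, loose; origin at the centre of its underside.
- lid_ring: Bystander: black lid ring, 76 mm across, 12 mm high, loose; origin at the centre of its underside.
- balance_weight: Bystander: polished tungsten balance weight with a waist and small head, 32 mm across, 37 mm high, loose; origin at the centre of its underside.

How it is judged:
By the outcome, as a careful person would: the job done as asked, in the order asked, and still so for the second after the job is handed in, with the robot touching nothing.
It also fails if it takes over 58 s, if anything falls off the work surface, if the arm or the gripper's body presses on something with over 40 N, if the wrist force passes 120 N, or if a joint passes its speed limit or range.

### The arm

A 6-joint arm with a two-finger parallel gripper is mounted at the origin on the work surface. World frame = base frame: x ahead of the robot, y to its left, z up, the work surface at z = 0. Lengths are in m, angles in rad, forces in N, time in s.
With the tool pointing down it reaches from about 0.375 to 0.975 m from the base axis. Payload 3.8 kg.
Tool frame: the origin (TCP) lies at the centre of the arm's flange, where the gripper is bolted on; the fingertips stand 173 mm ahead of it and the grasp point (between the pads) lies 155 mm ahead of it; z points along the fingers, y is the line along which they close (so a half turn about z gives the same grasp; the last joint's range is limited). The gripper opens to 85 mm and grips with 20 to 120 N. Pads are 22 mm wide; open, the fingers measure 114 mm over their backs; the gripper's body (76 mm by 85 mm) begins 54 mm behind the grasp point. The pads swing forward as they close: fully open they stand 13 mm farther back than shut.
Start: joints at [1.106, 0.264, 1.604, -0, 1.274, -0.037], TCP at [0.28, 0.614, 0.405] pointing down, gripper open.
Joint ranges: [-2.63, 2.63], [-0.94, 2.18], [0.31, 2.57], [-1.31, 4.45], [0, 2.66], [-2.55, 2.55]. Speed limits (rad/s): [2.57, 2.57, 3.14, 3.14, 3.14, 3.14].

### API

Orientations are given as [roll, pitch, yaw] about the fixed x, y, z axes, in that order (R = Rz(yaw) Ry(pitch) Rx(roll)).
In Python, from workcell import sense, snapshot, close_job gives the robot as it stands.
- The arm moves only by the tool step_arm, never from a script. Its argument "deltas" is text: rows parted by semicolons, each of 7 numbers parted by spaces: the gripper command: -1 is shut, 1 is fully open, values between are in proportion, then the shift along the tool's x, y, z in mm, then the turn, a rotation vector about the tool's x, y, z in degrees. A call has 1 to 12 rows; each row is the pose to reach, as a shift and turn from the pose commanded when the call began, along the tool's axes at that moment; what a row does not reach only later rows make up. A row lasts 1/8 s, in which the tool goes at most 62.5 mm and 10.7 degrees, less where a joint would pass 70% of its speed; a pose out of reach is approached as far as the arm can. A call with a gripper value outside its range is refused whole. The fingers move at their own pace and stop on an object; the grip force is fixed at half the most. Time passes only in rows, so rows that repeat a pose let the fingers close. It gives the time, the measured TCP pose, the force, the opening and the grip force at its end, in the units of the state.
- sense(): the state, without advancing time (a new reading comes with each control period).
- snapshot(name): name is "side" or "top" or "wrist"; returns a dict with "img" (420x560x3 uint8, red, green, blue), "K" (3x3 intrinsics, pixels), "R" (3x3) and "t" (3): a world point X has camera coordinates R X + t. Camera axes: x right, y down, z forward; pixel columns grow to the right and rows downward; lengths in m; the calibration is good to about 2 mm. The wrist camera is an equidistant fisheye: a pixel r from the principal point sees the ray r / f radians off the axis. A picture is of the moment at which its call begins. There is no depth.
- close_job(): hands the job in; it is judged then, once.
The state is a dict: "t": time; "joints": joint angles; "joint_vel": joint speeds; "tau": joint torques, N m; "ee_pos": TCP position; "orientation": TCP orientation; "force": force on the tool from outside, world axes, zero at the start; "ft_torque": the same for the moment, N m; "gripper_width": finger opening in m; "grip_force": force on a finger pad.
Only numpy, scipy, OpenCV 4.12 (cv2) and the standard library are available. Lean on these libraries where they do the work, as an engineer would, in place of code of your own. Each camera call takes 0.05 s, during which the arm holds its last target. There are 200 camera calls.

## Working session

There is one attempt and no reset: what is moved stays moved. The work goes in short steps, Python scripts to look and compute and a tool call to move; the robot and the scene stay as the last step left them, time stands still between calls to the robot, and variables do not carry over. Pictures are saved under pics/ and viewed, at most 13 in all, crops included, and the job is handed in when it is done.

Besides the shell and the picture viewer there is one more tool, called after "Call:" as a command line: name --argument value ..., lists and objects as JSON in quotes. step_arm: Moves the arm, as the interface text tells. Its arguments: {"type":"object","properties":{"deltas":{"type":"string"}},"required":["deltas"]}

```bash
mkdir -p pics
python3 - <<'E'
from workcell import *
import cv2
print(sense())
for n in("side","top"):
    s=snapshot(n); cv2.imwrite(f"pics/{n}0.png",s["img"][:,:,::-1]); print(n,s["K"].tolist(),s["R"].tolist(),s["t"].tolist())
E
```

```text
{'t': 0.0, 'joints': array([ 1.10611810e+00,  2.64732096e-01,  1.60540773e+00,  1.07184845e-05,
        1.27371513e+00, -3.68920983e-02]), 'joint_vel': array([-1.85555087e-05,  3.88312501e-04,  1.22286324e-03,  9.37521876e-04,
        8.78259181e-04, -1.74614532e-03]), 'tau': array([-1.03250924e-03, -5.15089095e+01, -3.67327666e+01, -2.37095774e-04,
        1.26278854e-02, -4.39969222e-05]), 'ee_pos': array([0.27986208, 0.61385256, 0.40335757]), 'orientation': array([-3.13933227e+00, -9.36770161e-05,  2.71380327e+00]), 'force': array([0.44526296, 0.21290841, 0.54613234]), 'ft_torque': array([ 0.03673538, -0.02180854, -0.02554065]), 'grip_force': 0.0, 'gripper_width': 0.08502336588429693}
side [[391.4669816799934, 0.0, 277.32984700450066], [0.0, 391.4669816799934, 209.88726281270567], [0.0, 0.0, 1.0]] [[-0.9989846918497357, -0.043369470805926166, 0.012193213354274118], [-0.032172595666922, 0.4973274176042251, -0.8669661837621843], [0.03153584528662079, -0.8664782332529344, -0.498217785472309]] [0.5090676727770558, 0.09107496772869021, 1.0202420130835173]
top [[483.57062178546056, 0.0, 275.01240579486097], [0.0, 483.57062178546056, 208.8300554758415], [0.0, 0.0, 1.0]] [[0.017383169647724885, -0.9998485468520802, -0.0008418852547373362], [-0.9831592030580959, -0.01693979569949692, -0.18196435025528793], [0.1819225298174149, 0.0039908244064396714, -0.9833047678443284]] [0.03790487355767649, 0.5391748609220931, 1.0462149057649333]
```

View pics/side0.png

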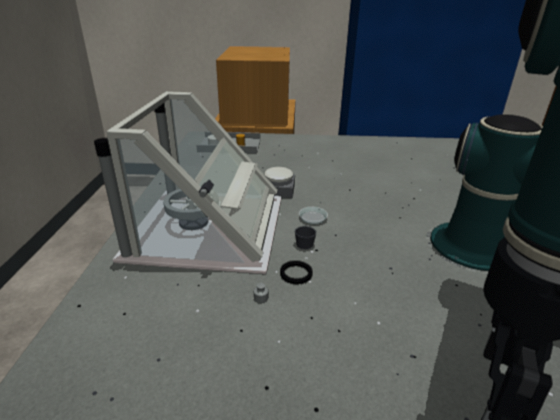

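View pics/top0.png

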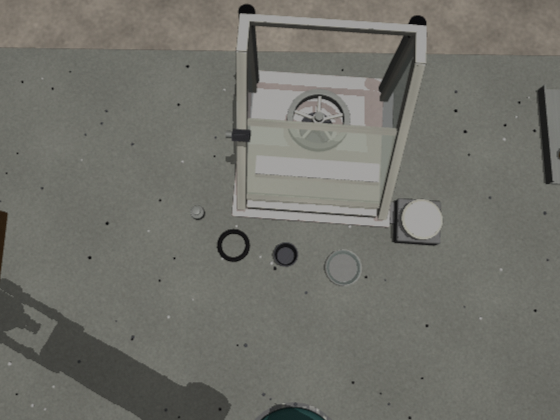

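The side view shows the hood with its window lip around (238,185), the marker at (206,187) and the brake at (279,178). In the top view the lip is the strip (256–379, 157–182), the marker is at (241,135), the brake top at (422,219), and the bystanders lie in front of the hood. I'll enlarge both.

Run:
```python
import cv2,numpy as np
a=cv2.imread("pics/side0.png")[135:245,150:300]; b=cv2.imread("pics/top0.png")[115:245,220:450]
a=cv2.resize(a,None,fx=4,fy=4,interpolation=3)
b=cv2.resize(b,None,fx=3.4,fy=3.4,interpolation=3)
cv2.imwrite("pics/a.png",a);cv2.imwrite("pics/b.png",b)
```

```text
(no output)
```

View pics/a.png

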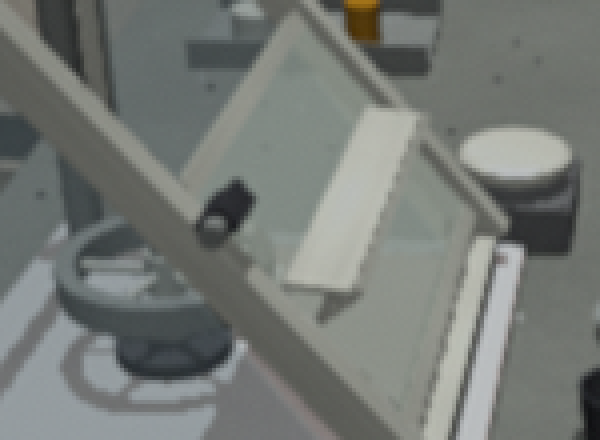

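View pics/b.png

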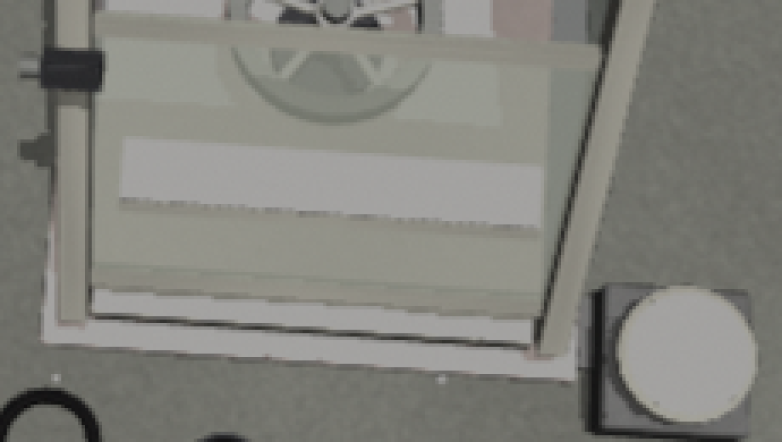

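```bash
cat > fit.py <<'E'
import numpy as np
from workcell import *
from scipy.optimize import least_squares
def hoodR(psi):
    c,s=np.cos(psi),np.sin(psi); a=.7
    return np.array([[c,-s,0],[s,c,0],[0,0,1]])@np.array([[np.cos(a),0,np.sin(a)],[0,1,0],[-np.sin(a),0,np.cos(a)]])
def proj(s,X):
    p=s["K"]@(s["R"]@X+s["t"]); return p[:2]/p[2]
def ray(s,uv,z):  # intersect pixel ray with height z
    d=s["R"].T@np.linalg.solve(s["K"],[*uv,1]); o=-s["R"].T@s["t"]; return o+d*(z-o[2])/d[2]
E
python3 - <<'E'
from fit import *
S,T=snapshot("side"),snapshot("top")
A=lambda x,y:(150+(x-1.5)/4,135+(y-1.5)/4); B=lambda x,y:(220+(x-1.2)/3.4,115+(y-1.2)/3.4)
obs=[(T,B(120,200),.13),(T,B(541,229),-.13),(S,A(357,291),.13),(S,A(420,113),-.13)]
f=lambda p:np.concatenate([proj(s,p[:3]+hoodR(p[3])@[0,y,0])-uv for s,uv,y in obs])
r=least_squares(f,[.6,0,.15,0]);p=r.x;print("lip",p.round(4),r.fun.round(2))
H=hoodR(p[3])
bt=ray(T,B(687,354),.068);print("brake",bt,ray(S,A(516,153),.068),"in hood",H.T@(bt-p[:3]), "tab y 92mm disc")
# marker: candidates in the lip frame, x=dx,z=dz, y=.16+-.018
mo=[(T,B(42,91),.178),(T,B(104,92),.142)]
for dx in(-.02,-.01,0,.01,.02):
    g=lambda q:np.concatenate([proj(s,p[:3]+H@[dx,y,q[0]])-uv for s,uv,y in mo])
    m=least_squares(g,[.07]);print(dx,m.x,m.fun.round(1),[proj(S,p[:3]+H@[dx,y,m.x[0]]) for y in(.142,.178)])
for n,uv in dict(dish=(343,267),cup=(286,255),ring=(233,245),weight=(197,213)).items(): print(n,ray(T,uv,.02).round(3))
for uv in (B(42,340),B(575,378)):print("base front",ray(T,uv,.01).round(3))
E
```

```text
lip [ 0.5892 -0.0396  0.1411 -0.0498] [ 0.02  0.3  -0.01 -0.17 -0.32  0.07  0.24 -0.13]
brake [ 0.51821268 -0.27853841  0.068     ] [ 0.51785608 -0.26543516  0.068     ] in hood [ 0.00198796 -0.24222316 -0.09394764] tab y 92mm disc
-0.02 [0.08871802] [-1.7 -0.4 -1.5  0.5] [array([216.96177494, 176.45908511]), array([213.03437016, 183.77257069])]
-0.01 [0.08261326] [-1.  -0.4 -1.1  0.4] [array([215.60669215, 181.03321556]), array([211.65567368, 188.46866296])]
0 [0.07650624] [-0.3 -0.4 -0.6  0.4] [array([214.27074911, 185.54586121]), array([210.29717666, 193.09922001])]
0.01 [0.07039706] [ 0.3 -0.4 -0.2  0.4] [array([212.95353638, 189.99823061]), array([208.95843197, 197.66558082])]
0.02 [0.06428579] [ 0.9 -0.4  0.2  0.4] [array([211.65465646, 194.39150191]), array([207.63900589, 202.16904924])]
dish [ 0.412 -0.11   0.02 ]
cup [0.437 0.02  0.02 ]
ring [0.458 0.142 0.02 ]
weight [0.531 0.228 0.02 ]
base front [0.53  0.148 0.01 ]
base front [ 0.51  -0.219  0.01 ]
```

```bash
cat >> fit.py <<'E'
from scipy.spatial.transform import Rotation as Ro
LIP=np.array([.5892,-.0396,.1411]); PSI=-.05; H=hoodR(PSI)
RT=H@np.array([[0,0,1],[0,-1,0],[1,0,0.]]) # tool z = hood x, tool y = -hood y, tool x = hood z (up slope)
def delta(p,R):
    s=sense(); R0=Ro.from_euler("xyz",s["orientation"])
    return "mm",(R0.inv().apply(np.array(p)-s["ee_pos"])*1000).round(1),"deg",(R0.inv()*Ro.from_matrix(R)).as_rotvec(degrees=True).round(2)
hood=lambda *h:LIP+H@np.array(h)
E
python3 - <<'E'
from fit import *
import cv2
s=sense();w=snapshot("wrist");cv2.imwrite("pics/w0.png",w["img"][:,:,::-1])
R0=Ro.from_euler("xyz",s["orientation"]).as_matrix()
print("cam in tool",R0.T@(-w["R"].T@w["t"]-s["ee_pos"]),"axis",R0.T@w["R"][2], w["K"][0,0])
print(hood(-.233,0,-.03))
print(delta([.42,-.03,.42],RT),delta(hood(-.233,0,-.03),RT))
E
```

```text
cam in tool [0.08450724 0.00013855 0.03126938] axis [-3.27711461e-01  2.32651163e-04  9.44777828e-01] 325.19226210127806
[ 0.39191211 -0.02972738  0.26825746]
('mm', array([-394.6, -527.9,  -15.4]), 'deg', array([-67.46,  12.97, 144.97])) ('mm', array([-368.9, -539.2,  136.3]), 'deg', array([-67.46,  12.97, 144.97]))
```

View pics/w0.png

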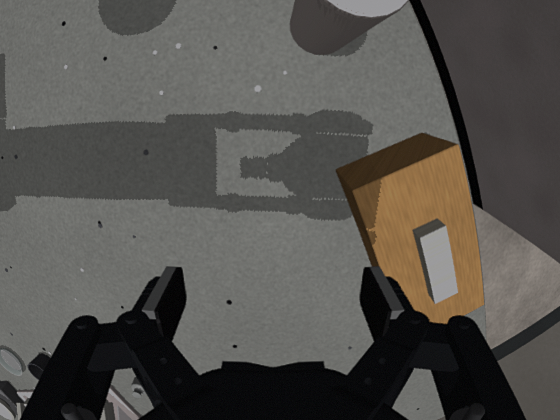

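The wrist camera sits on tool +x, so with tool x up the slope it is above the fingers and clear of the hood. The picture shows the open fingers, the countertop and an orange block away to the side. I'm moving across now.

Call:
step_arm --deltas "-1 -22 -29 -1 -3.8 0.7 8.2; -1 -44 -58 -2 -7.6 1.4 16.4; -1 -66 -87 -3 -11.4 2.1 24.6; -1 -88 -116 -4 -15.2 2.8 32.8; -1 -110 -145 -5 -19 3.5 41; -1 -132 -174 -6 -22.8 4.2 49.2; -1 -154 -203 -7 -26.6 4.9 57.4; -1 -176 -232 -8 -30.4 5.6 65.6; -1 -198 -261 -9 -34.2 6.3 73.8; -1 -220 -290 -10 -38 7 82; -1 -242 -319 -11 -41.8 7.7 90.2; -1 -264 -348 -12 -45.6 8.4 98.4"

```text
t: 1.75
ee_pos: [0.3757, 0.1868, 0.4167]
orientation: [2.761, -0.614, 1.029]
force: [0.0, -0.8, -0.0]
gripper_width: -0.0
grip_force: 0.0
```

```bash
python3 -c "
from fit import *
print(sense()['joints'].round(2),sense()['ee_pos'],delta([.42,-.03,.42],RT))"
```

```text
[ 0.39 -0.49  2.33  0.03  0.59  1.04] [0.37565497 0.18680294 0.41673733] ('mm', array([-131.2,  175. ,  -33.9]), 'deg', array([-21.33,   4.29,  46.5 ]))
```

Call:
step_arm --deltas "-1 -22 29 -6 -3.6 0.7 7.8; -1 -44 58 -12 -7.2 1.4 15.6; -1 -66 87 -17 -10.8 2.1 23.4; -1 -88 116 -23 -14.4 2.8 31.2; -1 -110 145 -29 -18 3.5 39; -1 -131 175 -34 -21.3 4.3 46.5; -1 -131 175 -34 -21.3 4.3 46.5; -1 -131 175 -34 -21.3 4.3 46.5"

```text
t: 2.75
ee_pos: [0.421, -0.0285, 0.4203]
orientation: [3.138, -0.869, -0.043]
force: [-0.0, 0.4, 0.5]
gripper_width: 0.0
grip_force: 0.0
```

```bash
python3 -c "
from fit import *
print(sense()['joints'].round(2),sense()['ee_pos'],delta(hood(-.203,0,-.03),RT),delta(hood(-.203,0,-.03),RT))"
```

```text
[-0.16 -0.52  2.38  0.22  0.42  1.29] [ 0.42095526 -0.02846383  0.42029739] ('mm', array([-134.8,    2.3,  106. ]), 'deg', array([-0.14,  0.1 ,  0.28])) ('mm', array([-134.8,    2.3,  106. ]), 'deg', array([-0.14,  0.1 ,  0.28]))
```

Call:
step_arm --deltas "-1 -27 0 21 0 0 0; -1 -54 1 42 0 0 0; -1 -81 1 64 0 0 0; -1 -108 2 85 0 0 0; -1 -135 2 106 0 0 0; -1 -135 2 106 0 0 0; -1 -135 2 106 0 0 0"

```text
t: 3.62
ee_pos: [0.4202, -0.027, 0.2635]
orientation: [-3.129, -0.877, -0.039]
force: [-0.6, -0.4, 0.1]
gripper_width: 0.0001
grip_force: 0.0
```

Run:
```python
from fit import *
import cv2
s=sense();print(s['joints'].round(2),H.T@(s['ee_pos']-LIP),delta(hood(-.203,0,-.03),RT))
w=snapshot("wrist");cv2.imwrite("pics/w1.png",w["img"][:,:,::-1])
np.savez("w1.npz",**w)
```

```text
[-0.17 -0.29  2.56  1.62  0.11 -0.14] [-0.20846673  0.00418318 -0.01549824] ('mm', array([-14.6,   4.2,   5.3]), 'deg', array([-1.17, -0.34,  0.4 ]))
```

View pics/w1.png

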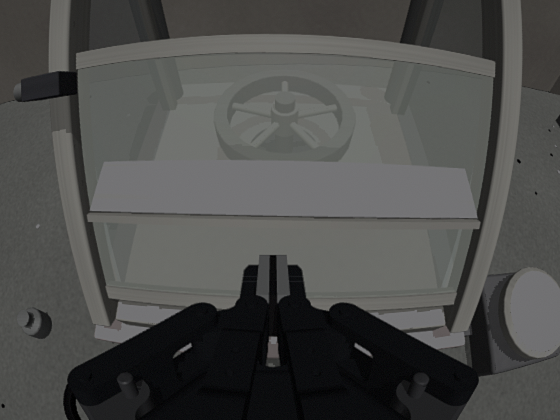

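The lip's front edge crosses the frame at row ~215, with the fingertips just in front of and below it at (272,260). The marker is at (45,87) and the brake at (540,310). Joint 3 is at its limit and the wrist is near singular, so I'll tilt the tool 12° steeper.

```bash
cat >> fit.py <<'E'
R2=RT@Ro.from_euler("y",-12,degrees=True).as_matrix()
tcp=lambda *tip: hood(*tip)-.173*R2[:,2]
E
python3 - <<'E'
from fit import *
for t in [(-.03,0,-.032),(.02,0,-.032)]: print(tcp(*t),delta(tcp(*t),R2))
E
```

```text
[ 0.43957245 -0.03211238  0.27247619] ('mm', array([21.1,  4.3,  8.8]), 'deg', array([ -1.08, -12.2 ,   0.48]))
[ 0.47776676 -0.03402369  0.24026531] ('mm', array([21. ,  5.3, 58.7]), 'deg', array([ -1.08, -12.2 ,   0.48]))
```

Call:
step_arm --deltas "-1 10 2 4 -0.5 -6 0.2; -1 21 4 9 -1 -12.2 0.5; -1 21 4 9 -1 -12.2 0.5; -1 21 4 9 -1 -12.2 0.5; -1 21 4 9 -1 -12.2 0.5"

```text
t: 4.3
ee_pos: [0.4403, -0.032, 0.2744]
orientation: [-3.141, -0.663, -0.05]
force: [0.6, 0.3, 0.7]
gripper_width: -0.0004
grip_force: 0.0
```

Run:
```python
from fit import *
s=sense();print(s['joints'].round(2),H.T@(s['ee_pos']+.173*R2[:,2]-LIP))
for t in [(-.03,0,-.032),(.02,0,-.030)]: print(tcp(*t),delta(tcp(*t),R2))
```

```text
[-0.15 -0.24  2.45  0.24  0.28  1.26] [-0.03068463  0.00016373 -0.03010423]
[ 0.43957245 -0.03211238  0.27247619] ('mm', array([-1.7,  0.2,  1.1]), 'deg', array([-0.05, -0.08, -0.01]))
[ 0.47905359 -0.03408809  0.24179499] ('mm', array([10.6,  0.2, 49.6]), 'deg', array([-0.05, -0.08, -0.01]))
```

Call:
step_arm --deltas "-1 2 0 10 0 0 0; -1 4 0 20 0 0 0; -1 6 0 30 0 0 0; -1 8 0 40 0 0 0; -1 10 0 49 0 0 0; -1 10 0 49 0 0 0"

```text
t: 5.05
ee_pos: [0.4787, -0.0344, 0.2409]
orientation: [-3.137, -0.663, -0.053]
force: [-0.5, -0.7, -0.6]
gripper_width: 0.0001
grip_force: 0.0
```

Run:
```python
from fit import *
import cv2
s=sense();print(s['joints'].round(2),s['force'],H.T@(s['ee_pos']+.173*R2[:,2]-LIP))
for t in [(.02,0,-.018),(.02,0,-.018+.04),(.02,0,-.018+.08)]: print(tcp(*t),delta(tcp(*t),R2))
w=snapshot("wrist");c=w["img"][:,:,::-1]
a=snapshot("side")["img"][135:245,150:310,::-1]
cv2.imwrite("pics/w2.png",np.hstack([cv2.resize(c[40:320,0:420],(400,267)),cv2.resize(a,(388,267),interpolation=3)]))
```

```text
[-0.15 -0.09  2.4   0.35  0.18  1.15] [-0.51435784 -0.70805024 -0.60761863] [ 0.02027674 -0.00030179 -0.03091244]
[ 0.48677454 -0.03447445  0.2509731 ] ('mm', array([12.6, -0.3, -2.9]), 'deg', array([-0.15, -0.12, -0.12]))
[ 0.51251104 -0.03576235  0.28156679] ('mm', array([ 51.7,  -0.4, -11.2]), 'deg', array([-0.15, -0.12, -0.12]))
[ 0.53824755 -0.03705025  0.31216048] ('mm', array([ 90.9,  -0.5, -19.4]), 'deg', array([-0.15, -0.12, -0.12]))
```

View pics/w2.png

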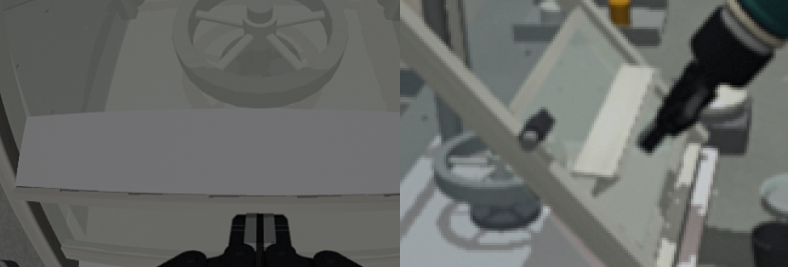

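The wrist half shows the fingertips (262,215) just below the lip's front edge (row 193). The side half shows the tip at (645,148), close in front of the lip. I'll check this against the projection.

Run:
```python
from fit import *
s=sense();S=snapshot("side");w=snapshot("wrist")
R0=Ro.from_euler("xyz",s["orientation"]).as_matrix()
def fe(X):
    c=w["R"]@X+w["t"];th=np.arctan2(np.hypot(c[0],c[1]),c[2]);return w["K"][:2,2]+w["K"][0,0]*th*c[:2]/np.hypot(*c[:2])
wc=lambda X:((fe(X)-[0,40])*400/420).round(0)
for L in(.155,.16,.173):
  for x in(-.011,.011):
    X=s["ee_pos"]+R0@[x,0,L]; print(L,x,(proj(S,X)).round(1),"wristcrop",wc(X))
print("edge mid",proj(S,LIP),wc(LIP),wc(hood(0,.13,0)))
```

```text
0.155 -0.011 [257.1 193. ] wristcrop [260. 257.]
0.155 0.011 [250.3 187.9] wristcrop [260. 219.]
0.16 -0.011 [255.9 194.3] wristcrop [260. 251.]
0.16 0.011 [249.2 189.2] wristcrop [260. 214.]
0.173 -0.011 [252.9 197.6] wristcrop [260. 237.]
0.173 0.011 [246.2 192.6] wristcrop [260. 202.]
edge mid [247.62496273 182.59948268] [260. 199.] [ 17. 190.]
```

Call:
step_arm --deltas "-1 1 0 4 0 0 0; -1 2 0 8 0 0 0; -1 5 0 7 0 0 0; -1 8 0 6.5 0 0 0; -1 11 0 6 0 0 0; -1 14 0 5 0 0 0; -1 17 0 4.5 0 0 0; -1 20 0 4 0 0 0; -1 23 0 3 0 0 0; -1 26 0 2.5 0 0 0; -1 29 0 2 0 0 0; -1 32 0 1 0 0 0"

```text
t: 6.75
ee_pos: [0.5044, -0.0356, 0.2608]
orientation: [-3.138, -0.665, -0.052]
force: [-0.7, 0.0, -5.5]
gripper_width: 0.0001
grip_force: 2.2
```

Run:
```python
from fit import *
import cv2
s=sense();print(s['joints'].round(2),H.T@s['force'],H.T@(s['ee_pos']+.173*R2[:,2]-LIP))
cv2.imwrite("pics/x.png",1) if 0 else None
w=snapshot("wrist")["img"];S=snapshot("side")["img"]
cv2.imwrite("pics/w3.png",np.hstack([cv2.resize(w[40:320,0:420],(400,267)),cv2.resize(S[135:245,150:310],(388,267),interpolation=3)])[:,:,::-1])
```

```text
[-0.14 -0.07  2.34  0.27  0.22  1.24] [ 2.97280576 -0.03397718 -4.66167782] [ 0.02711399 -0.0002469   0.00089261]
```

View pics/w3.png

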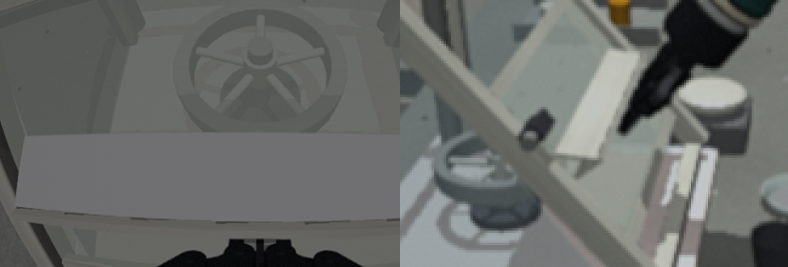

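The lip is riding up on the fingertips at about 5 N (lip edge at row ~212 in the wrist half). I'll keep pushing.

Call:
step_arm --deltas "-1 4 0 -1 0 0 0; -1 8 0 -2 0 0 0; -1 12 0 -3 0 0 0; -1 16 0 -3.5 0 0 0; -1 20 0 -4 0 0 0; -1 24 0 -5 0 0 0; -1 28 0 -6 0 0 0; -1 32 0 -7 0 0 0; -1 36 0 -8 0 0 0; -1 40 0 -8.5 0 0 0; -1 44 0 -9 0 0 0; -1 48 0 -10 0 0 0"

```text
t: 8.35
ee_pos: [0.5358, -0.0374, 0.2985]
orientation: [-3.138, -0.665, -0.052]
force: [-6.4, -0.6, -2.3]
gripper_width: 0.0001
grip_force: 2.8
```

Run:
```python
from fit import *
import cv2
s=sense();print(s['joints'].round(2),H.T@s['force'],H.T@(s['ee_pos']+.173*R2[:,2]-LIP))
T=snapshot("top")["img"];S=snapshot("side")["img"]
cv2.imwrite("pics/w4.png",np.hstack([cv2.resize(T[115:195,225:305],(400,400),interpolation=3),cv2.resize(S[145:225,190:270],(400,400),interpolation=3)])[:,:,::-1])
```

```text
[-0.13 -0.07  2.25  0.18  0.3   1.33] [-3.39714389 -0.88994181 -5.89585131] [ 0.02693907 -0.00044744  0.04998283]
```

View pics/w4.png

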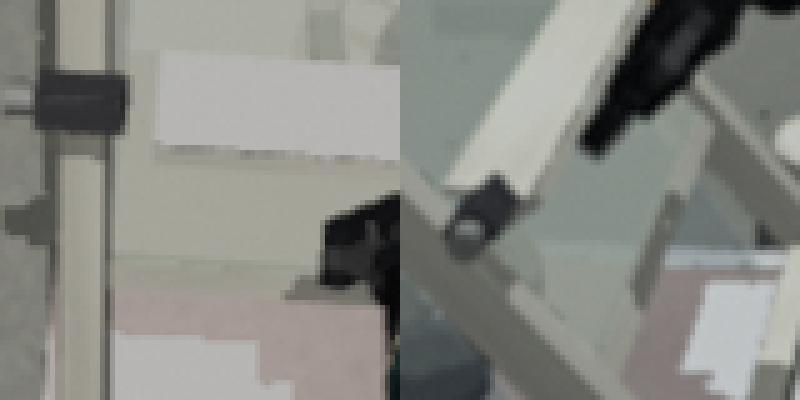

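The top half shows the lip's front-left corner at (158,146) and the marker's front face spanning rows ~97–133. In the side half the lip's end is partly behind the marker at (510,205). I'll compute the remaining distance.

Run:
```python
from fit import *
T,S=snapshot("top"),snapshot("side")
B=lambda x,y:np.array((225+(x-2)/5,115+(y-2)/5)); C=lambda x,y:np.array((190+(x-402)/5,145+(y-2)/5))
f=lambda q:(proj(T,hood(0,.13,q[0]))-B(158,147))
m=least_squares(f,[.06]);print("slid",m.x,m.fun)
f=lambda q:(proj(T,hood(0,.13,q[0]))-B(158,147))[1:]
print(least_squares(f,[.06]).x)
for dx in(-.01,0,.01):
  g=lambda q:np.concatenate([proj(T,hood(dx,.178,q[0]))-B(36,132),proj(T,hood(dx,.142,q[0]))-B(127,135)])
  m=least_squares(g,[.07]);z=m.x[0]
  print(dx,"low",z,m.fun.round(1),"front face height px x5",5*(proj(T,hood(dx,.16,z))-proj(T,hood(dx,.16,z+.016)))[1],
   "side crop corners",[((proj(S,hood(dx,y,zz))-[190,145])*5+[402,2]).round(0).tolist() for y in(.142,.178) for zz in(z,z+.016)])
```

```text
slid [0.07306294] [-0.61450803 -0.01235424]
[0.07303401]
-0.01 low 0.08319344307855388 [-0.8 -0.3 -0.8  0.3] front face height px x5 35.169590886689406 side crop corners [[529.0, 181.0], [504.0, 154.0], [509.0, 218.0], [483.0, 191.0]]
0 low 0.0770930101031387 [-0.1 -0.3 -0.4  0.3] front face height px x5 34.74378660575681 side crop corners [[522.0, 204.0], [497.0, 177.0], [502.0, 242.0], [476.0, 214.0]]
0.01 low 0.07099041215450848 [ 0.5 -0.3  0.1  0.3] front face height px x5 34.32807268651999 side crop corners [[516.0, 226.0], [491.0, 200.0], [496.0, 264.0], [470.0, 237.0]]
```

Call:
step_arm --deltas "-1 3 0 -0.5 0 0 0; -1 5 0 -1 0 0 0; -1 7 0 -1.5 0 0 0; -1 9 0 -2 0 0 0; -1 10.5 0 -2 0 0 0; -1 12 0 -2.5 0 0 0; -1 12 0 -2.5 0 0 0"

```text
t: 9.43
ee_pos: [0.5435, -0.0378, 0.3075]
orientation: [-3.138, -0.665, -0.052]
force: [-4.7, 0.4, -0.8]
gripper_width: -0.0001
grip_force: 2.5
```

Run:
```python
from fit import *
import cv2
s=sense();print(s['joints'].round(2),H.T@s['force'],H.T@(s['ee_pos']+.173*R2[:,2]-LIP))
T=snapshot("top")["img"];S=snapshot("side")["img"]
cv2.imwrite("pics/w5.png",np.hstack([cv2.resize(T[115:195,225:305],(400,400),interpolation=3),cv2.resize(S[145:225,190:270],(400,400),interpolation=3)])[:,:,::-1])
```

```text
[-0.13 -0.06  2.23  0.17  0.32  1.35] [-3.06299606  0.19327135 -3.60599566] [ 0.02706783 -0.00048115  0.06188518]
```

View pics/w5.png

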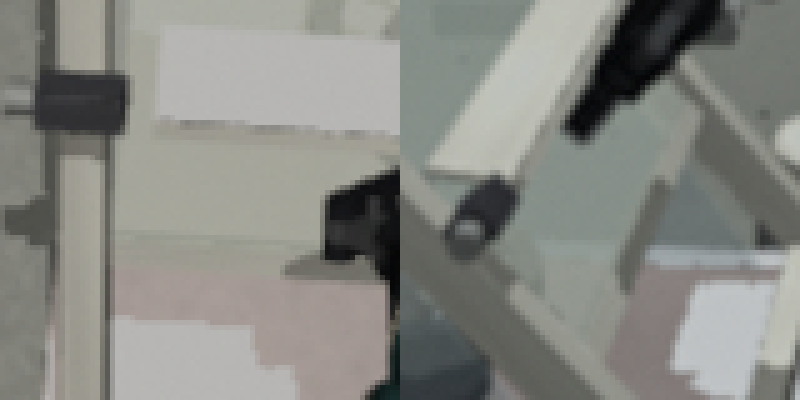

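The lip's front-left corner is now at (157,121) in the top half, and the marker centre line extended to it is at about row 119. That is within ~1 mm, so the window is right. Backing out.

Call:
step_arm --deltas "-1 -5 0 0 0 0 0; -1 -10 0 0 0 0 0; -1 -14 0 0 0 0 0; -1 -14 0 -15 0 0 0; -1 -14 0 -35 0 0 0; -1 -14 0 -60 0 0 0; -1 -14 0 -85 0 0 0; -1 -14 0 -85 0 0 0"

```text
t: 10.52
ee_pos: [0.4802, -0.0349, 0.3689]
orientation: [-3.139, -0.671, -0.052]
force: [0.5, -0.5, -0.1]
gripper_width: 0.0002
grip_force: 0.0
```

```bash
cat >> fit.py <<'E'
c,s_=np.cos(PSI),np.sin(PSI)
RD=np.array([[c,s_,0],[s_,-c,0],[0,0,-1.]])
BR=np.array([.518,-.279,.068])
E
python3 - <<'E'
from fit import *
s=sense();print(s['joints'].round(2),s['force'],s['ee_pos'])
print(delta(BR+[0,0,.273],RD))
E
```

```text
[-0.15 -0.28  2.28  0.14  0.47  1.38] [ 0.45043342 -0.53404125 -0.09974821] [ 0.48018407 -0.03486683  0.36892935]
('mm', array([ 22.1, 242. ,  52.5]), 'deg', array([ -0.12, -38.45,  -0.04]))
```

Call:
step_arm --deltas "-1 4 40 4 0 -6.4 0; -1 7 80 9 0 -12.8 0; -1 10 120 18 0 -19.2 0; -1 14 160 27 0 -25.6 0; -1 18 200 40 0 -32 0; -1 22 242 52.5 0 -38.4 0; -1 22 242 52.5 0 -38.4 0; -1 22 242 52.5 0 -38.4 0"

```text
t: 11.52
ee_pos: [0.5178, -0.2787, 0.3363]
orientation: [-3.137, 0.006, -0.05]
force: [-0.9, 0.1, -0.3]
gripper_width: -0.0002
grip_force: 0.0
```

Run:
```python
from fit import *
import cv2
s=sense();print(s['joints'].round(2),s['force'],s['ee_pos'],delta(BR+[0,0,.178],RD))
w=snapshot("wrist");S=snapshot("side")["img"]
cv2.imwrite("pics/w6.png",np.hstack([cv2.resize(w["img"],(400,300)),cv2.resize(S[130:220,190:310],(400,300),interpolation=3)])[:,:,::-1])
```

```text
[-0.54  0.16  1.86  0.    1.13  1.08] [-0.90621641  0.06870318 -0.33725844] [ 0.5178434  -0.27867414  0.33632025] ('mm', array([ 0.7,  0.7, 90.3]), 'deg', array([-0.24,  0.34, -0.02]))
```

View pics/w6.png

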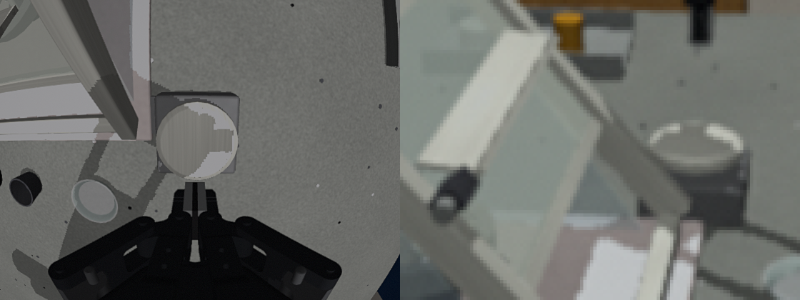

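The wrist half shows the brake disc at (198,140) under the shut fingertips once parallax is allowed for. The side half shows the lip still beside the marker. Descending.

Call:
step_arm --deltas "-1 0 0 25 0 0 0; -1 0 0 55 0 0 0; -1 0 0 80 0 0 0; -1 0 0 86 0 0 0; -1 0 0 90 0 0 0; -1 0 0 94 0 0 0; -1 0 0 97 0 0 0; -1 0 0 100 0 0 0; -1 0 0 103 0 0 0; -1 0 0 103 0 0 0"

```text
t: 12.88
ee_pos: [0.5177, -0.2787, 0.2346]
orientation: [-3.139, 0.004, -0.05]
force: [1.0, 0.5, 3.2]
gripper_width: 0.0
grip_force: 1.5
```

Call:
step_arm --deltas "-1 0 0 2 0 0 0; -1 0 0 4 0 0 0; -1 0 0 6 0 0 0; -1 0 0 8 0 0 0; -1 0 0 9 0 0 0; -1 0 0 9 0 0 0"

```text
t: 13.62
ee_pos: [0.5179, -0.2789, 0.2291]
orientation: [-3.139, 0.004, -0.05]
force: [-5.6, 4.3, 25.8]
gripper_width: -0.0001
grip_force: 12.5
```

Call:
step_arm --deltas "-1 0 0 1 0 0 0; -1 0 0 2 0 0 0; -1 0 0 3 0 0 0; -1 0 0 3 0 0 0"

```text
t: 14.12
ee_pos: [0.518, -0.2789, 0.2289]
orientation: [-3.139, 0.004, -0.05]
force: [-13.0, 7.6, 41.2]
gripper_width: -0.0002
grip_force: 20.8
```

The button bottoms at tip height 0.056 m, which is full travel, with the force rising steeply. Moving clear.

Call:
step_arm --deltas "-1 0 0 -6 0 0 0; -1 0 0 -15 0 0 0; -1 0 0 -40 0 0 0; -1 0 0 -80 0 0 0; -1 0 0 -120 0 0 0; -1 0 0 -150 0 0 0; -1 0 0 -150 0 0 0; -1 0 0 -150 0 0 0"

```text
t: 15.12
ee_pos: [0.5175, -0.2787, 0.3704]
orientation: [-3.137, 0.008, -0.05]
force: [-0.4, -0.1, -0.9]
gripper_width: 0.0003
grip_force: 0.0
```

Run:
```python
from fit import *
import cv2
s=sense();print(s['force'],s['ee_pos'])
T=snapshot("top")["img"];S=snapshot("side")["img"]
cv2.imwrite("pics/w7.png",np.hstack([cv2.resize(T[115:195,225:305],(400,400),interpolation=3),cv2.resize(S[130:230,190:290],(400,400),interpolation=3)])[:,:,::-1])
```

```text
[-0.40011209 -0.06305394 -0.94118813] [ 0.51745864 -0.27869812  0.37040091]
```

View pics/w7.png

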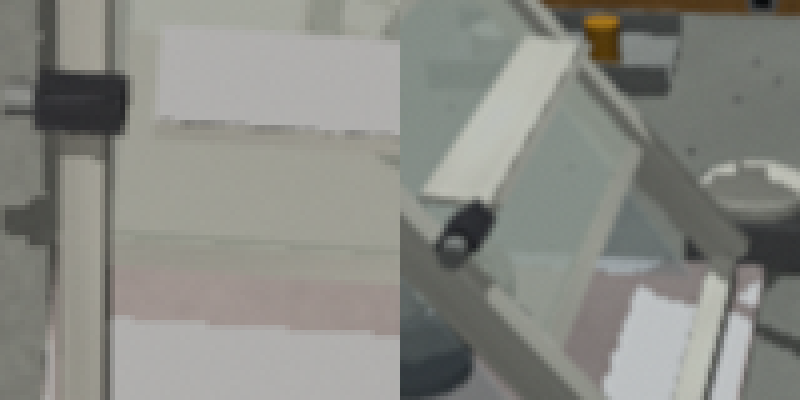

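The lip corner is unchanged at (157,121), level with the marker. The button sits down on its box and the arm is clear.

```bash
python3 -c "
from workcell import *
print(close_job())"
```

```text
the job is handed in; nothing more can be done
None
```

The window is up with the lip's lower edge level with the marker (within about 1–2 mm by the camera images), the brake button is pressed fully down, the arm is clear, and the job was handed in at about 15 s.

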